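# Send an empty bottle down the return chute

## Task

Slide the empty square bottle across the wooden ledge and press it lightly, square and flat, against the aluminium side guide for a moment. Then push it along the guide, through the gap in the edge lip and off the ledge, so it drops into the chute and comes to rest in the tray below. Be gentle with the bottle and the unit, never lift the bottle off the ledge, and leave the small white tub and the two standing bottles alone.

Things in the scene. Friction and masses are not known exactly. Their poses are not given: they have to be found in the camera images.
- bottle: dark square plastic bottle, about 90 g, lying on the ledge; in mm: body 72 long, 42 wide, 42 high, plus 24 of neck and white cap (26 across) at its +x end. Origin mid-body, 21 above the ledge; x towards the cap, z up. Starts cap to the chute within 15 degrees, clear of the guide on its -y side. About 5 N presses it flat to the guide; over 15 N of finger force damages it
- unit: fixed bottle return (mm): wooden ledge, drop chute and tray. Origin at table height under the ledge's edge; x points off the ledge into the chute, y left along the edge, z up. Ledge top is 110 high, x -190 to 0, y -140 to 155. Beyond the edge a slide falls at 50 degrees into the tray; side walls 95 high, end wall 75 high at x = 200. Load it with less than 15 N
- guide_slot (a point): (mm) middle of the range (y = 30, x = -85 in the unit's frame, on the ledge top) where the aluminium side guide is clamped; fixed to the unit, NOT to the guide. The guide is 12 thick, 30 high, parallel to x, from x = -170 to the edge; its -y face, which the bottle goes against, is at y = 5 to 55, differs each time and is not measured: find it by feel or sight. It is rigid
- edge_lip (a point): (mm) point on the ledge's edge (x = 0, y = 0, height 110). Along the edge runs a lip 8 thick and 30 high, one piece with the guide. The only gap in it reaches from the guide's face to 47 mm on the -y side of that face (the bottle is 42 wide); from there the lip blocks the next 100 mm
- tray_in (a point): (mm) centre of the tray's floor, 8 above the table; the tray floor spans x = 75 to 200 in the unit's frame and the ledge's full width
- tub: bystander: small white lidded tub, 48 in diameter, 52 high, standing on the ledge beyond the guide (+y side); origin at the centre of its underside
- full_bottle: bystander: dark round bottle with a black cap, 60 in diameter, 150 high, standing on the table on the +y side of the unit; origin at the centre of its underside
- tall_bottle: bystander: dark round bottle with a white cap, 56 in diameter, 170 high, standing on the table on the -y side of the unit; origin at the centre of its underside
Not all that is in view belongs to the job. Leave any red look-alike of the bottle alone.

How it is judged:
By the outcome, as a careful person would: the job done as asked, in the order asked, and still so for the second after the job is handed in, with the robot touching nothing.
It also fails if it takes over 64 s, if anything falls off the work surface, if the arm or the gripper's body presses on something with over 40 N, if the wrist force passes 120 N, or if a joint passes its speed limit or range.

## Robot

A 6-joint arm with a two-finger parallel gripper is mounted at the origin on the work surface. World frame = base frame: x ahead of the robot, y to its left, z up, the work surface at z = 0. Lengths are in m, angles in rad, forces in N, time in s.
With the tool pointing down it reaches from about 0.35 to 0.725 m from the base axis. Payload 6 kg.
Tool frame: the origin (TCP) lies midway between the tips of the shut fingers; the grasp point (between the pads) lies 19 mm behind it; z points along the fingers, y is the line along which they close (so a half turn about z gives the same grasp; the last joint's range is limited). The gripper opens to 85 mm and grips with 20 to 120 N. Pads are 22 mm wide; open, the fingers measure 114 mm over their backs; the gripper's body (76 mm by 85 mm) begins 54 mm behind the grasp point. The pads swing forward as they close: fully open they stand 13 mm farther back than shut.
Start: joints at [-0.978, 0.04, 0.085, 0, -1.615, -0.334], TCP at [0.154, -0.58, 0.21] pointing down, gripper open.
Joint ranges: [-2.56, 2.56], [-1.29, 2.01], [-1.08, 1.49], [-3.29, 1.98], [-2.81, -0.18], [-2.99, 2.99]. Speed limits (rad/s): [2.57, 2.57, 3.01, 3.14, 3.14, 3.14].

## Interface

Orientations are given as a rotation vector (axis times angle).
In Python, from plant import manip gives the robot as it stands. Calls block until the motion is done:
- manip.move_pose(position, orientation): joint-space move of the TCP to a pose.
- manip.line_to(position, orientation=None, vel=0.15, force_limit=None): straight line of the TCP; orientation=None keeps the orientation; vel is the mean speed in m/s. With force_limit (N) it stops when the force on the tool has changed by that much, and returns True; else False.
- manip.movej(angles): joint-space move.
- manip.command_gripper(opening, grasp_force=None): finger opening in m; grasp_force is the grip in N (None keeps the last); returns when the fingers have stopped.
- manip.pause(seconds).
- manip.solve_ik(position, orientation): joint angles nearest the present ones, or None.
- manip.read_state(): the state.
- manip.camera(name): name is "side" or "top" or "wrist"; returns (picture, depth): 400x640x3 uint8, blue, green, red; 400x640 float32, m along the optical axis (not along the pixel's ray), 0 where there is no reading.
- manip.calibration(name): a dict with "intrinsics" (3x3 intrinsics, pixels), "position" and "rotation" of the camera in the world. Camera axes: x right, y down, z forward; pixel columns grow to the right and rows downward; lengths in m; the calibration is good to about 2 mm. A picture is of the moment at which its call begins: read the wrist's pose just before it. calibration takes no time and is no camera call; for the wrist camera it gives the pose at the moment of the call.
A pose or a line that the arm cannot do raises manip.IKError and nothing moves.
- manip.hand_in(): hands the job in; it is judged then, once.
The state is a dict: "t": time; "qpos": joint angles; "joint_vel": joint speeds; "joint_efforts": joint torques, N m; "eef_pos": TCP position; "ee_rot": TCP orientation; "contact_force": force on the tool from outside, world axes, zero at the start; "torque": the same for the moment, N m; "gripper_width": finger opening in m; "gripper_force": force on a finger pad.
Only numpy, scipy, OpenCV 4.12 (cv2) and the standard library are available. Lean on these libraries where they do the work, as an engineer would, in place of code of your own. Each camera call takes 0.05 s, during which the arm holds its last target. There are 200 camera calls.

## Working session

There is one attempt and no reset: what is moved stays moved. The work goes in short steps, each a Python script; the robot and the scene stay as the last script left them, time stands still between calls to the robot, and variables do not carry over. Pictures are saved under pics/ and viewed, at most 10 in all, crops included, and the job is handed in when it is done.

```bash
ls; mkdir -p pics; python3 - <<'E'
from plant import manip
import cv2,numpy as np
for n in("top","side"):
    p,d=manip.camera(n);cv2.imwrite(f"pics/{n}0.png",p);np.savez(f"{n}0.npz",p=p,d=d,**manip.calibration(n))
    print(n,manip.calibration(n))
s=manip.read_state();print(s)
E
```

```text
pics
top {'intrinsics': array([[370.67093859,   0.        , 316.77817887],
       [  0.        , 370.67093859, 203.24223132],
       [  0.        ,   0.        ,   1.        ]]), 'position': array([0.48076854, 0.01966076, 1.1408755 ]), 'rotation': array([-2.14860075,  2.13362374, -0.12087264])}
side {'intrinsics': array([[388.99567785,   0.        , 319.4316257 ],
       [  0.        , 388.99567785, 204.76653965],
       [  0.        ,   0.        ,   1.        ]]), 'position': array([0.29201524, 0.72372886, 0.54630151]), 'rotation': array([-0.57662873,  2.50914424, -1.43432521])}
{'t': 0.1, 'qpos': array([-9.78298830e-01,  4.07704206e-02,  8.39164947e-02, -3.98641424e-04,
       -1.61551108e+00, -3.33711930e-01]), 'joint_vel': array([-1.40541879e-03, -6.90229164e-04,  3.20213957e-03,  1.29823975e-03,
       -1.63470696e-05, -1.41174126e-03]), 'joint_efforts': array([-5.06946802e-03, -3.69345689e+01,  3.48275936e+01,  6.95184097e+00,
       -4.64548648e-03,  1.19877296e-05]), 'eef_pos': array([ 0.15353114, -0.5796827 ,  0.20887327]), 'ee_rot': array([ 4.05348759e-01, -3.11498418e+00, -2.48371929e-03]), 'contact_force': array([-0.32968936, -0.53266223,  0.50884016]), 'torque': array([0.02431063, 0.00071521, 0.03355247]), 'gripper_force': 0.0, 'gripper_width': 0.08538420209472397}
```

View pics/top0.png

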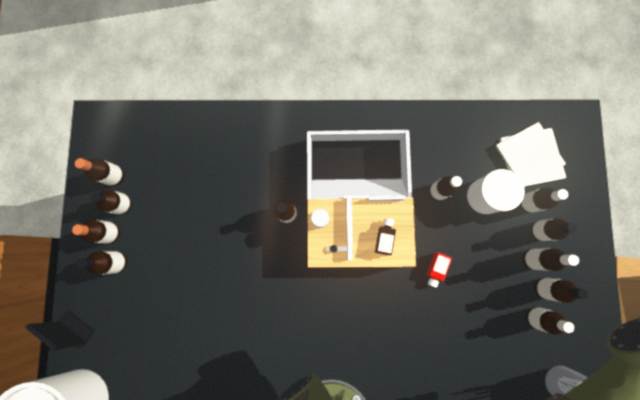

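View pics/side0.png

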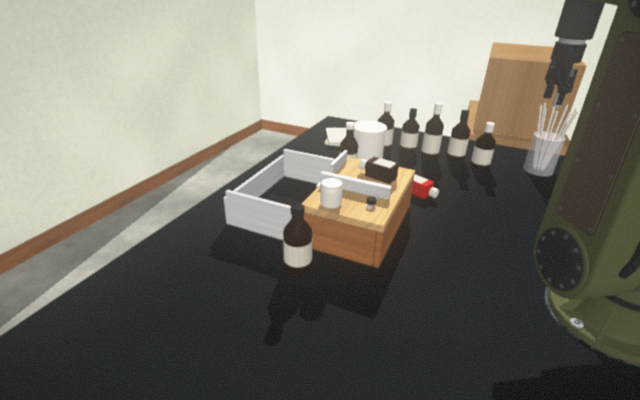

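The top view shows the ledge spanning about (307–416, 199–267), with the guide near col 350, the bottle at (386,240) and its cap at (388,222). The tub is at (319,217). The red decoy at (439,268) is off the ledge. Next I'll deproject.

```bash
cat > h.py <<'E'
import numpy as np,cv2
from scipy.spatial.transform import Rotation as R
def cloud(d,c):
    K=c["intrinsics"];v,u=np.mgrid[:d.shape[0],:d.shape[1]]
    P=np.stack([(u-K[0,2])*d/K[0,0],(v-K[1,2])*d/K[1,1],d],-1)
    return P@R.from_rotvec(c["rotation"]).as_matrix().T+c["position"]
E
python3 - <<'E'
from h import *
z=np.load("top0.npz");W=cloud(z["d"],z)
for u,v in[(312,262),(410,262),(312,203),(350,230),(350,250),(350,205),(386,240),(388,222),(380,252),(319,217),(335,248),(287,212),(400,198),(440,188)]:print(u,v,W[v,u].round(3))
m=(abs(W[...,2]-.11)<.006).astype(np.uint8);m[:190]=0;m[275:]=0;m[:,:295]=0;m[:,425:]=0
r=cv2.minAreaRect(W[m>0][:,:2].astype(np.float32));print("ledge",r,cv2.boxPoints(r))
m=(abs(W[...,2]-.152)<.006);m[:,:370]=0;m[:,410:]=0;m[:205]=0;m[270:]=0
r=cv2.minAreaRect(W[m][:,:2].astype(np.float32));print("bottle",r,cv2.boxPoints(r))
m=(abs(W[...,2]-.14)<.006);m[:,:340]=0;m[:,362:]=0;m[:208]=0;m[265:]=0
r=cv2.minAreaRect(W[m][:,:2].astype(np.float32));print("guide",r,cv2.boxPoints(r))
from plant import manip
# survey pose above ledge
for psi in (0,np.pi/2,-np.pi/2):
    q=(R.from_euler('z',psi)*R.from_euler('x',np.pi)).as_rotvec();print(psi,q,manip.solve_ik([.40,-.1,.42],q))
E
```

```text
312 262 [0.458 0.055 0.107]
410 262 [ 0.46  -0.213  0.109]
312 203 [0.621 0.057 0.11 ]
350 230 [ 0.544 -0.048  0.14 ]
350 250 [ 0.491 -0.047  0.14 ]
350 205 [ 0.612 -0.048  0.143]
386 240 [ 0.518 -0.142  0.152]
388 222 [ 0.566 -0.149  0.143]
380 252 [ 0.486 -0.126  0.15 ]
319 217 [0.577 0.036 0.163]
335 248 [ 0.496 -0.008  0.125]
287 212 [0.595 0.126 0.115]
400 198 [ 0.632 -0.183  0.143]
440 188 [ 0.666 -0.303  0.106]
ledge ((0.5446690320968628, -0.07785061001777649), (0.19640135765075684, 0.29544517397880554), 1.1189124584197998) [[ 0.44360244  0.06792621]
 [ 0.4493717  -0.22746265]
 [ 0.6457356  -0.22362742]
 [ 0.63996637  0.07176143]]
bottle ((0.5231425166130066, -0.14221660792827606), (0.04194631800055504, 0.08584178984165192), 79.22764587402344) [[ 0.47705793 -0.15479794]
 [ 0.561387   -0.17084241]
 [ 0.5692271  -0.12963527]
 [ 0.48489803 -0.11359081]]
guide ((0.5356747508049011, -0.04481280967593193), (0.011267033405601978, 0.13722571730613708), 89.74577331542969) [[ 0.46703756 -0.05014183]
 [ 0.60426193 -0.05075071]
 [ 0.60431194 -0.03948379]
 [ 0.46708757 -0.03887491]]
0 [3.14159265 0.         0.        ] [ 2.51784571e-01 -3.21634693e-01  1.59146229e-01  4.44089210e-16
 -2.05157725e+00  1.31901176e+00]
1.5707963267948966 [2.22144147e+00 2.22144147e+00 1.36024059e-16] [ 0.25178457 -0.32163469  0.15914623  0.         -2.05157725  2.88980808]
-1.5707963267948966 [ 2.22144147e+00 -2.22144147e+00 -1.36024059e-16] [ 0.25178457 -0.32163469  0.15914623  0.         -2.05157725 -0.25178457]
```

```bash
python3 - <<'E'
from h import *
from plant import manip
q=(R.from_euler('z',-np.pi/2)*R.from_euler('x',np.pi)).as_rotvec()
manip.move_pose([.52,-.13,.36],q); manip.command_gripper(.045)
c=manip.calibration("wrist");p,d=manip.camera("wrist")
cv2.imwrite("pics/w0.png",p);np.savez("w0.npz",p=p,d=d,**c)
s=manip.read_state();print(s["t"],s["eef_pos"],c["position"],s["gripper_width"],s["contact_force"])
E
```

```text
2.775 [ 0.51999516 -0.13004328  0.35995735] [ 0.52052004 -0.19897683  0.52415227] 0.04523998152798138 [-0.42871964 -0.1127794   0.95033901]
```

View pics/w0.png

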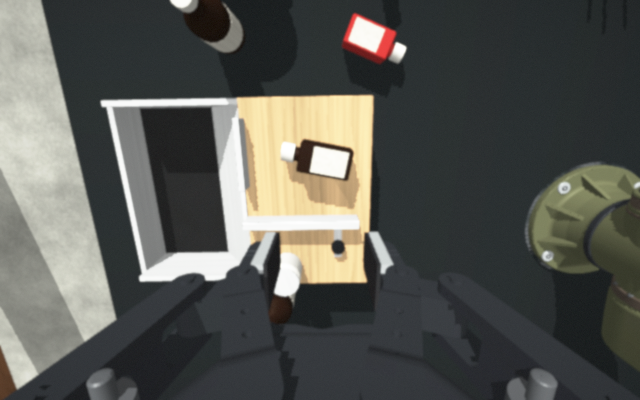

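The wrist view shows the guide's top along rows 217–230 (cols 245–358), the lip at col ~243 (rows 118–188), and the gap at rows 188–217. The bottle body is at (325,160) with its cap at (289,152). The path between the bottle, guide and gap is clear.

```bash
python3 - <<'E'
from h import *
z=np.load("w0.npz");W=cloud(z["d"],z);z_=W[...,2]
def rect(n,zlo,zhi,u0,u1,v0,v1):
    m=(z_>zlo)&(z_<zhi);k=np.zeros_like(m);k[v0:v1,u0:u1]=1;P=W[m&k]
    r=cv2.minAreaRect(P[:,:2].astype(np.float32));print(n,len(P),"z",np.median(P[:,2]).round(4));print(np.round(cv2.boxPoints(r),4))
    return P
rect("ledge",.10,.12,225,380,90,212)
P=rect("guide",.133,.15,262,365,205,236)
# near face: min y per column
for u in range(265,356,15):
    q=P[abs(P[:,0]-W[222,u,0])<.004];print(q[:,0].mean().round(3),q[:,1].min().round(4),q[:,1].max().round(4))
rect("bottle",.145,.16,290,360,130,190)
rect("cap+b",.125,.16,275,360,130,190)
rect("lip",.133,.15,225,254,105,205)
rect("liptop",.133,.15,225,254,100,240)
E
```

```text
ledge 12635 z 0.11
[[ 0.4462 -0.0561]
 [ 0.4475 -0.2262]
 [ 0.6445 -0.2247]
 [ 0.6431 -0.0546]]
guide 885 z 0.1398
[[ 0.4667 -0.0392]
 [ 0.4669 -0.0525]
 [ 0.6076 -0.0502]
 [ 0.6074 -0.0369]]
0.602 -0.0498 -0.0386
0.581 -0.0504 -0.0387
0.559 -0.0508 -0.039
0.537 -0.0511 -0.0387
0.515 -0.0513 -0.0404
0.493 -0.0517 -0.0406
0.472 -0.0524 -0.0403
bottle 1693 z 0.1522
[[ 0.4772 -0.1548]
 [ 0.5478 -0.1681]
 [ 0.5556 -0.1267]
 [ 0.485  -0.1135]]
cap+b 2066 z 0.1519
[[ 0.4772 -0.1548]
 [ 0.5714 -0.1726]
 [ 0.5792 -0.1312]
 [ 0.485  -0.1134]]
lip 523 z 0.1397
[[ 0.6282 -0.0965]
 [ 0.6295 -0.1957]
 [ 0.6382 -0.1956]
 [ 0.6368 -0.0964]]
liptop 625 z 0.1397
[[ 0.6196 -0.0377]
 [ 0.6234 -0.1959]
 [ 0.6389 -0.1955]
 [ 0.6352 -0.0373]]
```

```bash
python3 - <<'E'
from h import *
from plant import manip
q=(R.from_euler('z',-np.pi/2+.014)*R.from_euler('x',np.pi)).as_rotvec()
manip.command_gripper(.035)
manip.move_pose([.516,-.197,.20],q)
print(manip.line_to([.516,-.197,.116],vel=.08,force_limit=6))
print(manip.line_to([.516,-.117,.116],vel=.04,force_limit=5),manip.read_state()["eef_pos"])
f0=manip.read_state()["contact_force"]
h=manip.line_to([.517,-.092,.116],vel=.008,force_limit=4.5)
for i in range(4):
    s=manip.read_state();print(h,s["t"],s["eef_pos"].round(4),(s["contact_force"]-f0).round(2),s["gripper_force"]);manip.pause(.25)
c=manip.calibration("wrist");p,d=manip.camera("wrist");cv2.imwrite("pics/w1.png",p)
E
```

```text
False
False [ 0.51597022 -0.11701142  0.11589681]
True 8.825 [ 0.5164 -0.1043  0.1158] [ 0.64 -2.12  0.69] 0.6704337475821376
True 9.075 [ 0.516  -0.1043  0.1153] [-0.33 -0.59  1.61] 0.7223710231482983
True 9.325 [ 0.516  -0.1043  0.1153] [ 0.21 -0.53  0.37] 0.865890858694911
True 9.575 [ 0.516  -0.1043  0.1153] [-0.67 -1.34  0.54] 1.0107997292652726
```

View pics/w1.png

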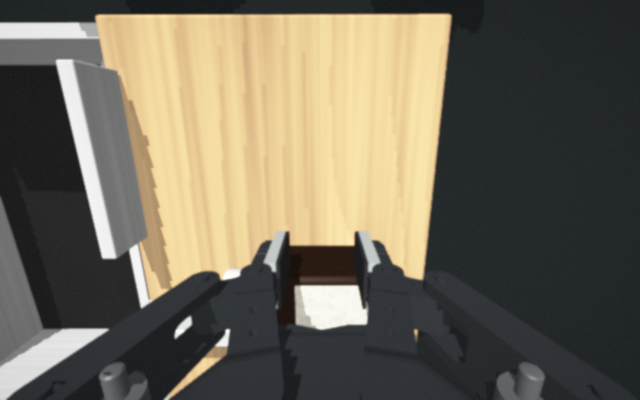

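The wrist view shows both fingers flat on the bottle's side, with the bottle body at (325,265). The arm stopped at the y I expected for flush contact, but the force has relaxed to about 1 N. I'll build up a held ~5 N press in small steps.

```bash
python3 - <<'E'
from h import *
from plant import manip
def F(n=8):
    a=[]
    for _ in range(n): a.append(manip.read_state()["contact_force"]);manip.pause(.02)
    return np.mean(a,0)
p=manip.read_state()["eef_pos"].copy();y=p[1]
for i in range(14):
    y+=.0003;manip.line_to([.516,y,.1155],vel=.01)
    f=F();print(round(y,4),manip.read_state()["eef_pos"][1].round(4),f.round(2))
    if f[1]<-4.8:break
manip.pause(.6);print(F().round(2),manip.read_state()["t"])
E
```

```text
-0.104 -0.1042 [ 0.97 -4.13 -0.  ]
-0.1037 -0.1041 [ 0.98 -5.37  0.27]
[ 1.17 -5.36  0.45] 11.375
```

```bash
python3 - <<'E'
from h import *
from plant import manip
manip.line_to([.515,-.135,.116],vel=.05)
manip.line_to([.515,-.165,.30],vel=.2)
c=manip.calibration("wrist");p,d=manip.camera("wrist");cv2.imwrite("pics/w2.png",p)
W=cloud(d,c);z=W[...,2]
m=(z>.147)&(z<.16)&(W[...,1]<-.04)&(W[...,1]>-.2)&(abs(W[...,0]-.52)<.1)
print(cv2.boxPoints(cv2.minAreaRect(W[m][:,:2].astype(np.float32))).round(4),manip.read_state()["t"])
q=(R.from_euler('z',.014)*R.from_euler('x',np.pi)).as_rotvec()
for x in(.44,.5,.66):print(manip.solve_ik([x,-.073,.118],q))
E
```

```text
[[ 0.4766 -0.0519]
 [ 0.4771 -0.0947]
 [ 0.5487 -0.0938]
 [ 0.5482 -0.051 ]] 13.2833
[ 2.91820431e-01 -3.83588616e-01 -4.53355563e-01  4.44089210e-16
 -1.50102938e+00  1.29297590e+00]
[ 2.54436863e-01 -2.08361062e-01 -3.15294270e-01  4.44089210e-16
 -1.46386312e+00  1.33035946e+00]
[ 1.90262995e-01  2.16643068e-01  1.10983852e-01  4.44089210e-16
 -1.46513711e+00  1.39453333e+00]
```

View pics/w2.png

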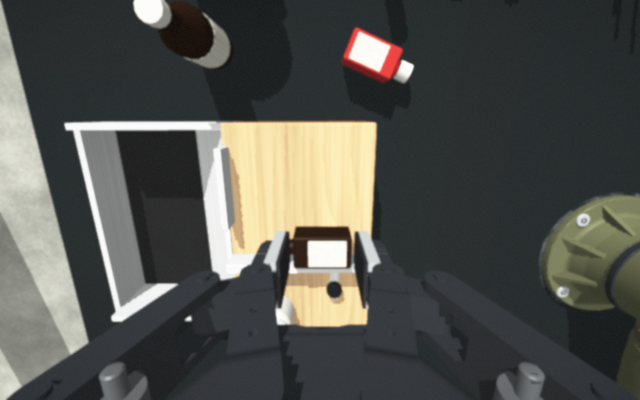

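Flush: the body edge lies along the guide (body at cols 293–351, rows 228–268) and its measured yaw matches the guide's. Next is the push from behind along the guide.

```bash
python3 - <<'E'
from h import *
from plant import manip
q=(R.from_euler('z',.014)*R.from_euler('x',np.pi)).as_rotvec()
Y=lambda x:-.0745+.014*(x-.445)
manip.command_gripper(.004)
manip.move_pose([.447,Y(.447),.21],q)
print(manip.line_to([.447,Y(.447),.117],vel=.08,force_limit=6))
for x,v in((.462,.03),(.575,.03),(.600,.02)):
    h=manip.line_to([x,Y(x),.117],vel=v,force_limit=6);s=manip.read_state()
    print(h,s["t"],s["eef_pos"].round(4),s["contact_force"].round(2),s["gripper_width"])
    if h:break
p,d=manip.camera("wrist");cv2.imwrite("pics/w3.png",p)
p,d=manip.camera("side");cv2.imwrite("pics/s3.png",cv2.resize(p[100:300,180:480],(750,500)))
E
```

```text
False
False 16.875 [ 0.462  -0.0743  0.1169] [-0.27 -0.09  0.87] 0.003531969119182848
False 20.7917 [ 0.575  -0.0727  0.117 ] [-0.53  0.64  0.42] 0.004309938001942348
False 22.1917 [ 0.6    -0.0723  0.1171] [ 0.49 -0.16 -0.34] 0.003934825523288026
```

View pics/s3.png

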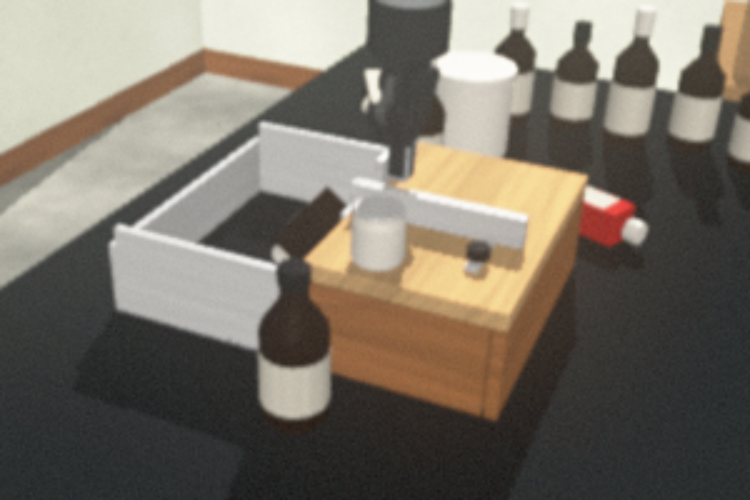

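The side crop shows the bottle through the gap and tipping down the slide, at (310,225). The tub and the standing bottles are untouched. I'll retract and check where it comes to rest.

```bash
python3 - <<'E'
from h import *
from plant import manip
manip.pause(.5)
manip.line_to([.58,-.0727,.117],vel=.08);manip.line_to([.50,-.09,.32],vel=.2)
p,d=manip.camera("wrist");t,dt=manip.camera("top");s,_=manip.camera("side")
o=np.zeros((600,750,3),np.uint8);o[:300,:375]=cv2.resize(t[120:280,220:420],(375,300));o[:300,375:]=cv2.resize(s[110:290,200:425],(375,300));o[300:,:480]=cv2.resize(p,(480,300))
cv2.imwrite("pics/f.png",o);print(manip.read_state()["t"])
E
```

```text
24.5833
```

View pics/f.png

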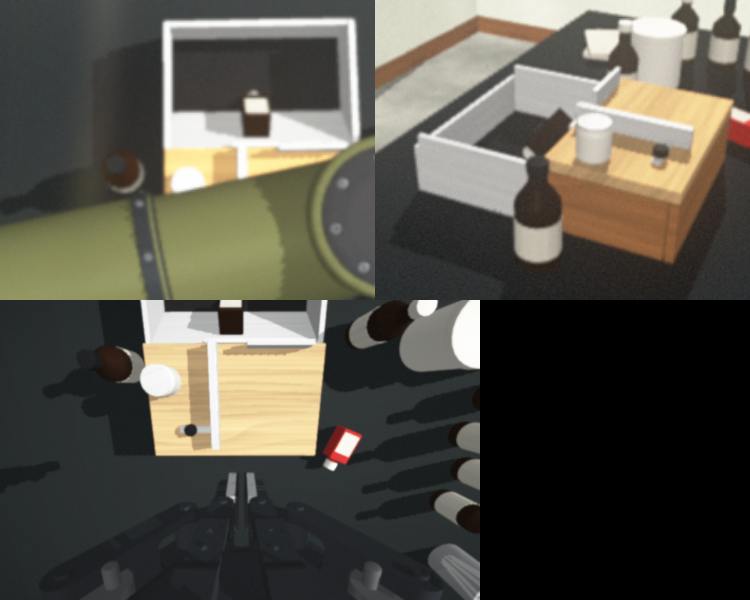

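The ledge is clear and the bystanders haven't moved, but the bottle (at (257,115) in the top inset) looks tilted on the slide rather than flat in the tray. I'll measure it.

```bash
python3 - <<'E'
from h import *
from plant import manip
manip.move_pose([.50,-.2,.42],(R.from_euler('z',-np.pi/2)*R.from_euler('x',np.pi)).as_rotvec())
for n in("wrist","top","side"):
    c=manip.calibration(n);p,d=manip.camera(n);W=cloud(d,c);np.savez("f_"+n+".npz",p=p,d=d,**c)
    y=W[...,1];x=W[...,0]
    for yy in(-.072,):
        for xx in np.arange(.62,.86,.01):
            m=(abs(x-xx)<.005)&(abs(y-yy)<.006)&(d>0)
            if m.any():print(n,xx.round(3),W[m][:,2].max().round(4),p[m].mean(0).round(0))
    if n=="top":cv2.imwrite("pics/f2.png",cv2.resize(p[110:230,280:440],(800,600),interpolation=cv2.INTER_CUBIC))
E
```

```text
wrist 0.62 0.1129 [145. 195. 224.]
wrist 0.63 0.112 [154. 204. 231.]
wrist 0.64 0.1105 [239. 244. 246.]
wrist 0.65 0.077 [202. 206. 204.]
wrist 0.66 0.0865 [41. 49. 59.]
wrist 0.67 0.0951 [20. 29. 41.]
wrist 0.68 0.1031 [21. 31. 43.]
wrist 0.69 0.1021 [140. 151. 157.]
wrist 0.7 0.0917 [238. 245. 246.]
wrist 0.71 0.0796 [238. 245. 247.]
wrist 0.72 0.0675 [174. 186. 190.]
wrist 0.73 0.0557 [62. 68. 74.]
wrist 0.74 0.0084 [42. 44. 50.]
wrist 0.75 0.0107 [48. 48. 49.]
wrist 0.76 0.0095 [49. 49. 49.]
wrist 0.77 0.0094 [49. 49. 49.]
wrist 0.78 0.0096 [49. 49. 48.]
wrist 0.79 0.0095 [48. 49. 48.]
wrist 0.8 0.0096 [49. 49. 48.]
wrist 0.81 0.0109 [45. 46. 45.]
wrist 0.82 0.0091 [35. 35. 35.]
wrist 0.83 0.0471 [50. 49. 49.]
wrist 0.84 0.0774 [154. 155. 153.]
wrist 0.85 0.0728 [212. 213. 210.]
top 0.68 0.1021 [54. 80. 85.]
top 0.69 0.1034 [140. 156. 165.]
top 0.7 0.0919 [233. 244. 247.]
top 0.71 0.0822 [235. 246. 248.]
top 0.72 0.0684 [191. 206. 212.]
top 0.73 0.0564 [107. 118. 126.]
top 0.74 0.028 [142. 152. 158.]
top 0.75 0.011 [79. 83. 85.]
top 0.76 0.0126 [57. 59. 59.]
top 0.77 0.011 [57. 59. 60.]
top 0.78 0.0141 [57. 59. 60.]
top 0.79 0.014 [57. 59. 60.]
top 0.8 0.0122 [58. 60. 61.]
top 0.81 0.0113 [55. 57. 58.]
top 0.82 0.0109 [47. 50. 50.]
top 0.83 0.0336 [59. 61. 61.]
top 0.84 0.0783 [174. 176. 177.]
side 0.66 0.0852 [ 90.  96. 103.]
side 0.67 0.0944 [55. 63. 72.]
side 0.68 0.1017 [61. 68. 78.]
side 0.69 0.0992 [138. 142. 149.]
side 0.74 0.0073 [115. 119. 122.]
side 0.75 0.0089 [71. 73. 76.]
side 0.76 0.0081 [60. 63. 66.]
side 0.77 0.0078 [65. 67. 69.]
side 0.78 0.0084 [68. 70. 72.]
side 0.79 0.0079 [63. 67. 68.]
side 0.8 0.0073 [62. 64. 66.]
side 0.81 0.0074 [59. 61. 64.]
side 0.82 0.0079 [57. 60. 61.]
side 0.83 0.0752 [133. 135. 136.]
side 0.84 0.0741 [157. 160. 161.]
```

View pics/f2.png

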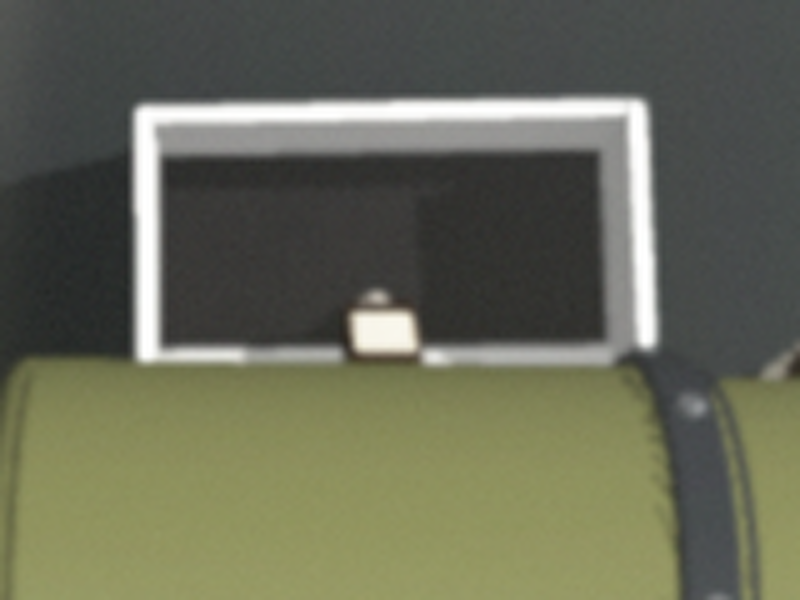

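The bottle is resting at 50°, cap on the tray floor and body on the slide, so its middle (unit x ≈ 55 mm) isn't in the tray. I'll nudge it in gently: a closed fingertip presses its upper rear edge down and forward, following the slide. From x ≥ 0.68 the gripper body clears the lip.

```bash
python3 - <<'E'
from h import *
from plant import manip
q=(R.from_euler('z',.014)*R.from_euler('x',np.pi)).as_rotvec()
y=-.072
for P in([.723,y,.052],[.735,y,.06]):print(manip.solve_ik(P,q) is not None)
manip.command_gripper(0.0)
manip.move_pose([.683,y,.19],q)
print(manip.line_to([.683,y,.115],vel=.06,force_limit=4))
a,b=np.array([.683,y,.115]),np.array([.722,y,.055])
for k in np.linspace(.1,1,10):
    h=manip.line_to(a+k*(b-a),vel=.015,force_limit=7);s=manip.read_state()
    print(h,round(s["t"],2),s["eef_pos"].round(4),s["contact_force"].round(2))
    if h:break
c=manip.calibration("side");p,d=manip.camera("side");W=cloud(d,c)
cv2.imwrite("pics/n1.png",cv2.resize(p[110:290,200:425],(750,600)))
E
```

```text
True
True
False
False 29.47 [ 0.6869 -0.072   0.1089] [-0.01  0.72 -0.01]
False 30.09 [ 0.6908 -0.072   0.103 ] [ 0.32 -0.46 -0.44]
False 30.72 [ 0.6947 -0.072   0.0969] [-0.55  1.01  0.34]
False 31.34 [ 0.6986 -0.072   0.0909] [-0.09 -0.03  0.82]
False 31.97 [ 0.7025 -0.072   0.0849] [-1.01 -0.28 -0.01]
False 32.59 [ 0.7064 -0.072   0.0789] [ 0.54  0.27 -0.61]
False 33.22 [ 0.7103 -0.072   0.0729] [ 0.19 -0.12  0.26]
False 33.84 [ 0.7142 -0.072   0.0669] [ 0.01  0.42 -0.69]
False 34.47 [ 0.7181 -0.072   0.061 ] [-0.1   0.44 -0.13]
False 35.09 [ 0.722  -0.072   0.0549] [ 0.61 -0.13  0.2 ]
```

View pics/n1.png

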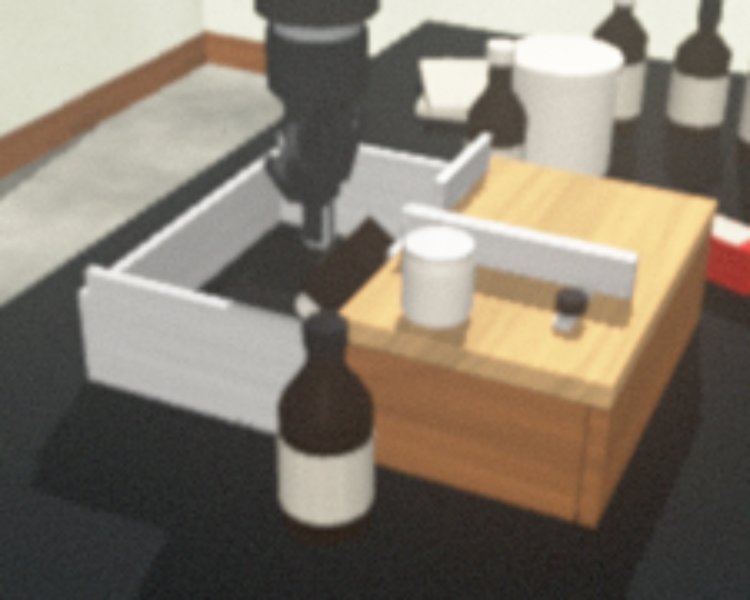

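```bash
python3 - <<'E'
from h import *
from plant import manip
for n in("side","top"):
    c=manip.calibration(n);p,d=manip.camera(n);W=cloud(d,c);x,y,z=np.moveaxis(W,-1,0)
    m=(x>.648)&(x<.76)&(y>-.12)&(y<-.02)&(p.max(-1)<110)&(z>.02)&(z<.11)
    for yy in np.arange(-.11,-.03,.01):
        k=m&(abs(y-yy)<.005)
        if k.sum()>2:
            i=np.argmax(np.where(k,z,0));print(n,yy.round(3),k.sum(),W.reshape(-1,3)[i].round(4),"xmax",x[k].max().round(3),"xmin",x[k].min().round(3))
    z0=np.load(f"f_{n}.npz");dd=np.abs(d-z0["d"])>.008;print(n,"changed in box",(dd&(x>.64)&(x<.83)&(y>-.2)&(y<.05)&(z<.11)).sum())
E
```

```text
side -0.08 21 [ 0.6822 -0.0779  0.1   ] xmax 0.711 xmin 0.664
side -0.07 31 [ 0.6836 -0.075   0.101 ] xmax 0.731 xmin 0.663
side -0.06 83 [ 0.7152 -0.0585  0.1094] xmax 0.728 xmin 0.66
side -0.05 312 [ 0.6828 -0.0507  0.1008] xmax 0.728 xmin 0.658
side -0.04 4 [ 0.6937 -0.0447  0.0782] xmax 0.694 xmin 0.687
side changed in box 117
top -0.09 13 [ 0.6862 -0.0875  0.1028] xmax 0.687 xmin 0.661
top -0.08 39 [ 0.6833 -0.0846  0.1027] xmax 0.687 xmin 0.658
top -0.07 44 [ 0.6831 -0.0703  0.1036] xmax 0.687 xmin 0.658
top -0.06 38 [ 0.6863 -0.062   0.102 ] xmax 0.726 xmin 0.658
top -0.05 50 [ 0.6831 -0.0505  0.103 ] xmax 0.724 xmin 0.658
top changed in box 1239
```

```bash
python3 - <<'E'
from h import *
from plant import manip
print(manip.read_state()["gripper_width"])
y=-.072
manip.line_to([.722,y,.12],vel=.15);manip.line_to([.674,y,.12],vel=.15)
p,d=manip.camera("side");cv2.imwrite("pics/n2.png",cv2.resize(p[110:290,200:425],(750,600)))
h=manip.line_to([.674,y,.082],vel=.02,force_limit=4);s=manip.read_state()
print(h,round(s["t"],2),s["eef_pos"].round(4),s["contact_force"].round(2))
p2,d=manip.camera("side");c=manip.calibration("side")
cv2.imwrite("pics/n2.png",np.hstack([cv2.resize(a[130:290,230:360],(400,492)) for a in(p,p2)]))
K=c["intrinsics"]
for X in(s["eef_pos"],[.685,-.072,.104]):
    r=R.from_rotvec(c["rotation"]).inv().apply(np.array(X)-c["position"]);u=K@r/r[2];print((u[0]-230)*400/130,(u[1]-130)*492/160)
E
```

```text
0.00042997066546965844
False 38.39 [ 0.6741 -0.072   0.0821] [ 0.   -0.39 -0.28]
251.56356549133378 165.60135980126555
240.04589769549023 139.25593839373943
```

View pics/n2.png

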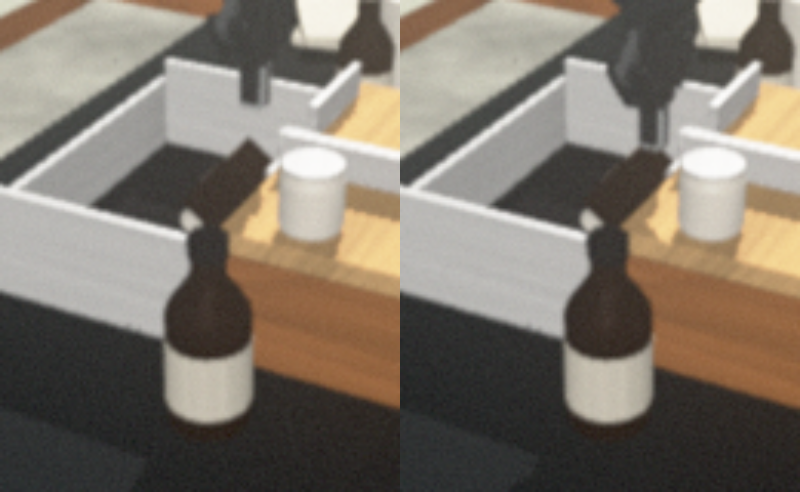

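```bash
python3 - <<'E'
from h import *
from plant import manip
y=-.072
ims=[]
for P in([.685,.076],[.700,.059],[.715,.046],[.730,.037]):
    try:h=manip.line_to([P[0],y,P[1]],vel=.03,force_limit=6)
    except manip.IKError as e:print("IK",P);break
    s=manip.read_state();print(h,round(s["t"],2),s["eef_pos"].round(4),s["contact_force"].round(2))
    p,d=manip.camera("side");ims.append(cv2.resize(p[140:250,230:340],(390,290)))
    if h:break
while len(ims)<4:ims.append(ims[-1])
cv2.imwrite("pics/n3.png",np.vstack([np.hstack(ims[:2]),np.hstack(ims[2:4])]))
E
```

```text
True 38.73 [ 0.6784 -0.0725  0.0809] [-3.03  0.09  4.17]
```

View pics/n3.png

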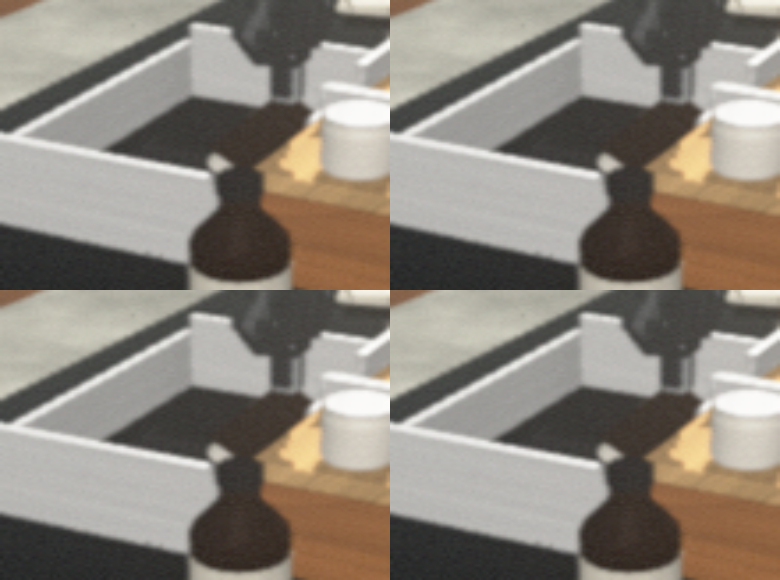

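The four panels look the same because the move stopped early: the fingertip is on the bottle's rear end with about 5 N of contact, and the bottle is still on the slide. I've now viewed 11 pictures, one over the limit, so I'll work from numbers only from here, in small steps with a force cap.

```bash
python3 - <<'E'
from h import *
from plant import manip
def F(n=4):
    a=[]
    for _ in range(n): a.append(manip.read_state()["contact_force"]);manip.pause(.015)
    return np.mean(a,0)
P=manip.read_state()["eef_pos"].copy();P[1]=-.072
print(F().round(2))
for i in range(20):
    N=P+.0006*np.array([.64,0,-.77])
    manip.line_to(N,vel=.01);P=N;f=F();print(P.round(4),f.round(1))
    if np.linalg.norm(f)>9:break
c=manip.calibration("side");p,d=manip.camera("side");W=cloud(d,c);x,y,z=np.moveaxis(W,-1,0)
m=(x>.648)&(x<.76)&(y>-.056)&(y<-.044)&(p.max(-1)<110)&(z>.02)&(z<.115)
Q=W[m][:,[0,2]];print(len(Q),cv2.boxPoints(cv2.minAreaRect(Q.astype(np.float32))).round(4),manip.read_state()["t"])
E
```

```text
[-1.76 -0.4   5.23]
[ 0.6786 -0.072   0.0804] [-2.5  0.1  5.3]
[ 0.6789 -0.072   0.0799] [-2.8 -0.3  6.7]
[ 0.6793 -0.072   0.0794] [-3.6 -0.2  8.6]
340 [[0.656  0.0794]
 [0.7007 0.0224]
 [0.7311 0.0462]
 [0.6864 0.1033]] 39.8583
```

Pressing along the slide only jams the cap against the tray floor, so I'll back off. Nudging the upper end sideways should work better: the bottle pivots on its cap, swings down the slide and lies across the tray floor.

```bash
cat >> h.py <<'E'
def bottle(manip):
    c=manip.calibration("top");p,d=manip.camera("top");W=cloud(d,c);x,y,z=np.moveaxis(W,-1,0)
    m=(x>.645)&(x<.825)&(y>-.205)&(y<.06)&(z>.025)&(z<.13)
    for X in np.arange(.65,.83,.015):
        k=m&(abs(x-X)<.0075)
        if k.any():print("  x%.3f n%d y %.3f..%.3f z %.3f..%.3f"%(X,k.sum(),y[k].min(),y[k].max(),z[k].min(),z[k].max()))
E
python3 - <<'E'
from h import *
from plant import manip
P=manip.read_state()["eef_pos"]
manip.line_to([P[0]-.004,-.072,.13],vel=.12)
manip.line_to([.685,-.022,.13],vel=.15)
print(manip.line_to([.685,-.022,.074],vel=.05,force_limit=3),manip.read_state()["eef_pos"].round(4))
for y in(-.035,-.045,-.055,-.065,-.075,-.085):
    h=manip.line_to([.685,y,.075],vel=.04,force_limit=4);s=manip.read_state()
    print(h,round(s["t"],2),s["eef_pos"].round(4),s["contact_force"].round(2))
    if h:break
bottle(manip)
E
```

```text
False [ 0.6853 -0.022   0.0745]
False 42.67 [ 0.685  -0.0354  0.0751] [0.18 0.31 0.27]
False 43.07 [ 0.685  -0.0453  0.0752] [-1.    0.79  1.19]
True 43.38 [ 0.6849 -0.0556  0.0759] [-1.21  0.15  3.71]
  x0.650 n307 y -0.205..0.059 z 0.066..0.090
  x0.665 n388 y -0.204..0.059 z 0.050..0.095
  x0.680 n305 y -0.205..0.060 z 0.031..0.096
  x0.695 n119 y -0.204..0.057 z 0.025..0.036
```

```bash
python3 - <<'E'
from h import *
from plant import manip
manip.line_to([.685,-.05,.16],vel=.15)
manip.move_pose([.60,-.03,.26],manip.read_state()["ee_rot"])
for n in("side","top"):
    c=manip.calibration(n);p,d=manip.camera(n);W=cloud(d,c);x,y,z=np.moveaxis(W,-1,0)
    h=z-np.maximum(.11-1.19*(x-.638),.009)
    m=(x>.65)&(x<.82)&(y>-.195)&(y<.055)&(h>.012)&(z<.16)
    Q=W[m];print(n,len(Q),Q.min(0).round(3),Q.max(0).round(3),np.median(Q,0).round(3))
    for lo in np.arange(.0,.12,.02):
        k=Q[(Q[:,2]>=lo)&(Q[:,2]<lo+.02)]
        if len(k):print("  z",lo.round(2),len(k),k.min(0).round(3),k.max(0).round(3))
    s=p[120:290,215:430] if n=="side" else p[115:215,285:425]
print(manip.read_state()["t"])
E
```

```text
side 303 [ 0.667 -0.102  0.021] [ 0.738 -0.051  0.102] [ 0.693 -0.059  0.075]
  z 0.02 30 [ 0.709 -0.067  0.021] [ 0.738 -0.052  0.039]
  z 0.04 60 [ 0.693 -0.057  0.04 ] [ 0.726 -0.051  0.06 ]
  z 0.06 81 [ 0.677 -0.063  0.06 ] [ 0.715 -0.052  0.08 ]
  z 0.08 126 [ 0.667 -0.102  0.08 ] [ 0.701 -0.056  0.1  ]
  z 0.1 6 [ 0.682 -0.082  0.1  ] [ 0.686 -0.063  0.102]Traceback (most recent call last):
  File "<stdin>", line 9, in <module>
    return umr_minimum(a, axis, None, out, keepdims, initial, where)
ValueError: zero-size array to reduction operation minimum which has no identity
```

```bash
python3 - <<'E'
from h import *
from plant import manip
manip.move_pose([.685,-.03,.15],manip.read_state()["ee_rot"])
manip.line_to([.685,-.03,.080],vel=.1,force_limit=4)
for y in(-.05,-.065,-.08,-.095,-.11):
    h=manip.line_to([.685,y,.080],vel=.05,force_limit=6.5);s=manip.read_state()
    print(h,round(s["t"],2),s["eef_pos"].round(4),s["contact_force"].round(2))
    if h:break
c=manip.calibration("side");p,d=manip.camera("side");W=cloud(d,c);x,y,z=np.moveaxis(W,-1,0)
h=z-np.maximum(.11-1.19*(x-.638),.009)
m=(x>.65)&(x<.82)&(y>-.195)&(y<.055)&(h>.012)&(z<.11)&(p.max(-1)<110);Q=W[m]
for lo in np.arange(.0,.12,.02):
    k=Q[(Q[:,2]>=lo)&(Q[:,2]<lo+.02)]
    if len(k):print("  z",lo.round(2),len(k),k.min(0).round(3),k.max(0).round(3))
E
```

```text
False 46.85 [ 0.685  -0.0504  0.08  ] [-0.04  0.19  0.01]
False 47.3 [ 0.685  -0.0654  0.08  ] [ 0.05 -0.26 -0.29]
False 47.75 [ 0.685  -0.0804  0.08  ] [ 0.96 -0.32 -0.01]
False 48.2 [ 0.685  -0.0954  0.08  ] [ 0.41  0.21 -0.19]
False 48.65 [ 0.685  -0.1104  0.0799] [0.38 0.08 0.62]
  z 0.02 66 [ 0.713 -0.167  0.024] [ 0.752 -0.099  0.04 ]
  z 0.04 209 [ 0.713 -0.171  0.04 ] [ 0.756 -0.099  0.051]
  z 0.1 5 [ 0.678 -0.1    0.106] [ 0.69  -0.096  0.11 ]
```

The bottle swung down and is now flat on the tray floor: its top is at z ≈ 0.051, which is floor plus 42 mm. Retract, one numeric check, then hand in.

```bash
python3 - <<'E'
from h import *
from plant import manip
manip.line_to([.685,-.105,.16],vel=.15)
manip.line_to([.55,-.10,.30],vel=.25)
c=manip.calibration("side");p,d=manip.camera("side");W=cloud(d,c);x,y,z=np.moveaxis(W,-1,0)
m=(x>.65)&(x<.82)&(y>-.195)&(y<.055)&(z-np.maximum(.11-1.19*(x-.638),.009)>.012)&(z<.11);Q=W[m]
print(Q.min(0).round(3),Q.max(0).round(3),np.median(Q,0).round(3),manip.read_state()["t"])
print(manip.hand_in())
E
```

```text
[ 0.713 -0.175  0.021] [ 0.756 -0.075  0.051] [ 0.729 -0.112  0.045] 50.3583
the job is handed in; nothing more can be done
None
```

The job is handed in at about 50 s: the bottle was held flat against the guide at about 5 N, pushed through the gap and off the ledge, and it now lies flat in the tray. It first stopped leaning on the slide, so I nudged it the rest of the way; my force readings peaked at about 9 N, and the tub and standing bottles were never approached. I viewed 11 pictures, one over the limit of 10.

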